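# Clamp an actuator cap to a T-slot rail with a T-bolt and wing nut

### The job

Clamp the slotted plate that carries the orange cap to the T-slot rail: slide the head of the standing T-bolt into the open end of the slot and along it until the shank is well inside the plate's notch. Then turn it clockwise until the head sits square across the slot, keep turning the red wing nut until it is firmly tight on the plate, and let go. Leave the plate where it is, and leave the spare cap and the two springs alone.

Things in the scene. Friction and masses are not known exactly. Their poses are not given: they have to be found in the camera images.
- rail: T-slot rail fixed on the bench, 280 x 104 mm, 18.5 mm high, steel and aluminium. Origin at bench height in its middle. The slot runs along its x axis at y = 0, open at the -x end. Its floor is the bench (z = 0), so the bolt slides in standing on its head. Between the lips (z 10 to 18.5 mm) it is 16 mm wide; the channel below them (z 0 to 10 mm) is 32 mm wide.
- slot_mouth (a point): Top middle of the slot's open end, at x = -140 mm on the rail; axes as the rail's. From 30 mm outside it two yellow guides funnel from about 55 to 25 mm. From here 25 mm inward the channel is a throat only 25 mm wide: the bolt's head passes only lengthwise (its x along the slot).
- plate: Loose grey steel plate 170 x 80 x 12 mm, about 2.2 kg, lying on the rail over the slot. Origin: centre of its underside, 18.5 mm above the bench; axes parallel to the rail's. An orange cap, 72 mm square, 40 mm high, is on it from x = 4 to 76 mm. In its -x end (x = -85 mm) is an open notch, 15 mm wide, 30 mm deep, flared to 31 mm at the mouth, in line with the slot.
- seat (a point): Point on the plate's top face in the notch, 22 mm from the plate's -x edge, where the bolt's axis should be; axes as the plate's. The bolt can go 3 mm beyond it before the shank meets the notch's end.
- tbolt: Loose T-bolt, 0.22 kg with its nut, standing on its head on the bench before the slot's open end. Origin: centre of the head's underside; z up the shank (10 mm diameter, top at 74 mm). The bolt turns with the nut while it is loose, because the thread is stiff (0.1 Nm).
- head_top (a point): Top of the bolt's head, on the axis; axes as the bolt's. Head 30 mm (x) x 20 mm (y) x 8 mm high, same after a half turn, two opposite corners cut back: inside the 32 mm channel it turns clockwise from lengthwise to square across the slot and is stopped by the walls at 90 to 100 degrees; anticlockwise it jams early. It has 2 mm of height to spare under the lips.
- wingnut: Red wing nut on the bolt, axes turning with it; origin on the bolt's axis within 1 mm of the head's underside at the start. Right-handed fast thread: clockwise seen from above lowers it 2 mm per radian. Once the head is stopped, the nut runs on for some 1.5 to 2 rad (the bolt first rises to the lips) until it meets the plate, then 0.5 to 1 rad more to tight.
- flange (a point): Underside of the nut's 30 mm steel flange (5 mm thick), 32 mm above the nut's origin. It passes 1 to 2 mm over the plate while the bolt stands on the bench. When it bears on the plate the turning torque climbs; at 0.4 Nm or more it is firmly tight, and stays so when released.
- wings (a point): Middle of the nut's flat red bar, 52 mm above the nut's origin; x along the bar (42 mm), y across it (14 mm thick), vertical faces from 15 mm below to 14 mm above this point. The bolt's shank ends 8 mm above the bar.
- spare_cap: Bystander: spare orange cap, 72 mm square, 40 mm high; origin under its centre.
- spring: Bystander: upright spring cartridge, 32 mm diameter, 92 mm high; origin under its centre.
- spring2: Bystander: another such spring cartridge.
Not all that is in view belongs to the job. What is shaped like the plate but blue is not meant.

How it is judged:
On the way, in this order (a step that is already met when the one before it is completed fails the run):
1. the bolt's head is in the channel under the lips, past the throat, upright (x of tbolt in the frame of rail above -0.098 m and y of tbolt in the frame of rail between -0.006 and 0.006 m and height (world z) of tbolt below 0.006 m and angle between tbolt's own z axis and vertical below 0.15 rad), for 0.1 s.
2. the shank is in the plate's notch, within 10 mm of the seat point (all of step 1 and horizontal distance between tbolt and seat below 0.01 m), for 0.1 s.
3. the head is turned square across the slot, within 20 degrees (all of step 2 and angle between the x axis of tbolt and the y axis of rail, either way round below 0.35 rad), for 0.1 s.
4. the nut presses on the plate with more than 25 N (all of step 3 and contact force between wingnut and plate above 25 N), for 0.1 s.
At the end, for the whole second after the job is handed in: The bolt stands upright (within 0.15 rad) and at rest with its head in the channel, square across the slot within 20 degrees, its shank in the notch within 10 mm of the seat point; the nut presses on the plate with more than 25 N; the plate lies flat within 15 mm of where it was (all of step 4 and linear speed of tbolt below 0.02 m/s and distance of plate from where it was at the start of the episode below 0.015 m and angle between plate's own z axis and vertical below 0.1 rad); the robot touches nothing.
It fails at once if the plate is shoved more than 15 mm (distance of plate from where it was at the start of the episode above 0.015 m).
It fails at once if the spare cap or a spring is shoved more than 20 mm or knocked over (distance of any of spare_cap, spring, spring2 from where it was at the start of the episode above 0.02 m or angle between any of spare_cap, spring, spring2's own z axis and vertical above 0.5 rad).
It also fails if it takes over 67 s, if anything falls off the work surface, if the arm or the gripper's body presses on something with over 40 N, if the wrist force passes 120 N, or if a joint passes its speed limit or range.

### The arm

A 6-joint arm with a two-finger parallel gripper is mounted at the origin on the work surface. World frame = base frame: x ahead of the robot, y to its left, z up, the work surface at z = 0. Lengths are in m, angles in rad, forces in N, time in s.
With the tool pointing down it reaches from about 0.325 to 0.9 m from the base axis. Payload 6.1 kg.
Tool frame: the origin (TCP) lies at the very end of the fingers, on their centre line; the grasp point (between the pads) lies 19 mm behind it; z points along the fingers, y is the line along which they close (so a half turn about z gives the same grasp; the last joint's range is limited). The gripper opens to 85 mm and grips with 20 to 120 N. Pads are 22 mm wide; open, the fingers measure 114 mm over their backs; the gripper's body (76 mm by 85 mm) begins 54 mm behind the grasp point. The pads swing forward as they close: fully open they stand 13 mm farther back than shut.
Start: joints at [1.116, 0.22, 1.526, -0, 1.395, -0.126], TCP at [0.202, 0.592, 0.231] pointing down, gripper open.
Joint ranges: [-2.98, 2.98], [-0.91, 2.08], [0.09, 2.57], [-1.24, 4.39], [0.2, 2.65], [-2.68, 2.68]. Speed limits (rad/s): [2.57, 2.57, 3.01, 3.14, 3.14, 3.14].

### API

Orientations are given as a rotation vector (axis times angle).
In Python, from workcell import * gives the robot as it stands. Calls block until the motion is done:
- move_ptp(position, orientation): joint-space move of the TCP to a pose.
- line_to(position, attitude=None, speed=0.15): straight line of the TCP; attitude=None keeps the orientation; speed is the mean speed in m/s.
- set_joints(angles): joint-space move.
- open_gripper() and grab(grasp_force=None): open the fingers fully, or close them until they stop; grasp_force is the grip in N (None keeps the last).
- pause(seconds).
- ik(position, orientation): joint angles nearest the present ones, or None.
- get_state(): the state.
- capture(name): name is "scene" or "top" or "wrist"; returns the picture (384x512x3 uint8, red, green, blue); there is no depth.
- calibration(name): a dict with "vfov" (degrees; the focal length in pixels is half the picture's height over the tangent of half this angle, whatever the lens; pixels are square), "cx", "cy" (the principal point, pixels), "eye" and "rotation" of the camera in the world; the wrist camera has in their place "T_tool_cam" (4x4, takes a point from camera to tool coordinates, whose origin is the TCP and whose axes are the flange's). Camera axes: x right, y up, looking along -z (the intrinsics and any distortion apply to the point x, -y, -z); pixel columns grow to the right and rows downward; lengths in m; the calibration is good to about 2 mm. A picture is of the moment at which its call begins: read the wrist's pose just before it. calibration takes no time and is no camera call.
A pose or a line that the arm cannot do raises MotionError and nothing moves.
- close_job(): hands the job in; it is judged then, once.
The state is a dict: "t": time; "joints": joint angles; "qd": joint speeds; "tau": joint torques, N m; "eef_pos": TCP position; "orientation": TCP orientation; "force": force on the tool from outside, world axes, zero at the start; "ft_torque": the same for the moment, N m; "gripper_width": opening from 0.0 (shut) to 1.0 (fully open); "gripper_force": force on a finger pad.
Only numpy, scipy, OpenCV 4.12 (cv2) and the standard library are available. Lean on these libraries where they do the work, as an engineer would, in place of code of your own. Each camera call takes 0.05 s, during which the arm holds its last target. There are 200 camera calls.

## Working session

There is one attempt and no reset: what is moved stays moved. The work goes in short steps, each a Python script; the robot and the scene stay as the last script left them, time stands still between calls to the robot, and variables do not carry over. Pictures are saved under pics/ and viewed, at most 10 in all, crops included, and the job is handed in when it is done.

```bash
mkdir -p pics; ls; python3 - <<'E'
from workcell import *
import cv2,numpy as np
a=capture("scene");b=capture("top")
cv2.imwrite("pics/scene.png",a[:,:,::-1]);cv2.imwrite("pics/top.png",b[:,:,::-1])
for n in("scene","top","wrist"):print(n,calibration(n))
print(get_state())
E
```

```text
pics
scene {'vfov': 45.054528142156535, 'cx': 251.50308341499002, 'cy': 193.9437009213764, 'eye': array([ 1.61608483, -0.22769915,  0.83679577]), 'rotation': array([0.79564031, 0.63184177, 1.25185947])}
top {'vfov': 52.963381186147075, 'cx': 251.87203382440026, 'cy': 189.46799157841747, 'eye': array([ 0.45566562, -0.03410771,  1.16016732]), 'rotation': array([ 0.1032313 , -0.08115063, -1.55286471])}
wrist {'vfov': 69.39725417471959, 'cx': 255.7195650226127, 'cy': 187.99256292166237, 'T_tool_cam': array([[-4.35201339e-04,  9.53207233e-01,  3.02317353e-01,
         7.65807349e-02],
       [ 9.99999733e-01,  5.92170824e-04, -4.27564902e-04,
         4.06253455e-04],
       [-5.86581473e-04,  3.02317086e-01, -9.53207236e-01,
        -1.42753621e-01],
       [ 0.00000000e+00,  0.00000000e+00,  0.00000000e+00,
         1.00000000e+00]])}
{'t': 0.1, 'joints': array([ 1.11587555e+00,  2.21185983e-01,  1.52752245e+00,  1.37823528e-05,
        1.39471618e+00, -1.26091925e-01]), 'qd': array([-0.00249333, -0.00100975, -0.00142422, -0.00145573,  0.00069559,
        0.00026067]), 'tau': array([ 5.87961367e-04, -4.98241317e+01, -3.90550196e+01, -9.54966231e-05,
        5.53974256e-03,  2.56108837e-05]), 'eef_pos': array([0.20157916, 0.59100474, 0.23027103]), 'orientation': array([-5.14114734e-01, -3.09869399e+00,  2.75048435e-03]), 'force': array([ 0.09181623, -1.18732153,  0.1825415 ]), 'ft_torque': array([ 0.01755556, -0.02092851, -0.00472794]), 'gripper_force': 0.0, 'gripper_width': 1.0003764154745531}
```

View pictures.

View pics/top.png

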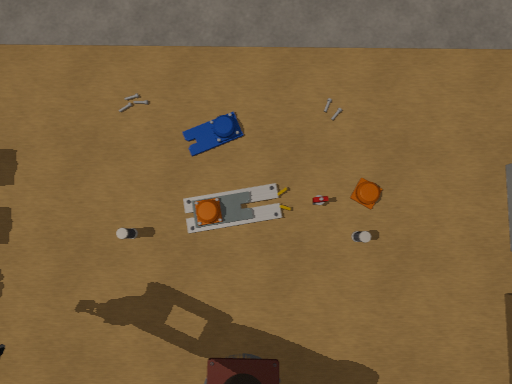

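View pics/scene.png

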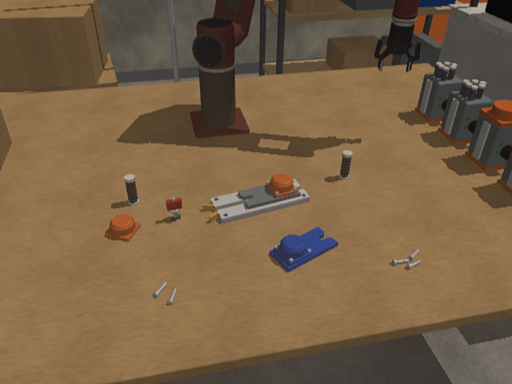

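```bash
cat > h.py <<'E'
from workcell import *
import cv2,numpy as np
from scipy.spatial.transform import Rotation as R
def cam(name,st=None):
    c=calibration(name);f=192/np.tan(np.radians(c["vfov"]/2))
    if name=="wrist":
        T=np.eye(4);T[:3,:3]=R.from_rotvec(st["orientation"]).as_matrix();T[:3,3]=st["eef_pos"]
        T=T@c["T_tool_cam"];return T[:3,3],T[:3,:3],f,c["cx"],c["cy"]
    r=np.array(c["rotation"]);return np.array(c["eye"]),R.from_rotvec(r).as_matrix(),f,c["cx"],c["cy"]
def ray(C,px):
    e,M,f,cx,cy=C;d=M@np.array([(px[0]-cx)/f,-(px[1]-cy)/f,-1.]);return e,d/np.linalg.norm(d)
def onz(C,px,z):
    e,d=ray(C,px);return e+d*(z-e[2])/d[2]
def tri(rs):
    A=sum(np.eye(3)-np.outer(d,d) for e,d in rs);b=sum((np.eye(3)-np.outer(d,d))@e for e,d in rs)
    p=np.linalg.solve(A,b);return p,[np.linalg.norm(np.cross(p-e,d)) for e,d in rs]
def proj(C,p):
    e,M,f,cx,cy=C;q=M.T@(np.asarray(p)-e);return np.array([cx+f*q[0]/-q[2],cy-f*q[1]/-q[2]])
HS={"red":[((0,170,90),(4,255,255)),((174,170,90),(180,255,255))],"orange":[((5,180,90),(14,255,255))],
    "yellow":[((18,150,100),(32,255,255))],"blue":[((105,150,60),(130,255,255))]}
def blobs(img,col,amin=8):
    h=cv2.cvtColor(img,cv2.COLOR_RGB2HSV);m=sum(cv2.inRange(h,a,b) for a,b in HS[col])
    n,l,s,c=cv2.connectedComponentsWithStats(m);return [(int(s[i,4]),c[i].round(1),s[i,:4]) for i in range(1,n) if s[i,4]>=amin],m
def shot(name,fn=None):
    st=get_state();im=capture(name)
    if fn:cv2.imwrite("pics/"+fn,im[:,:,::-1])
    return im,cam(name,st),st
def down(yaw):  # tool z down, tool x at angle yaw in world
    c,s=np.cos(yaw),np.sin(yaw);return R.from_matrix(np.array([[c,s,0],[s,-c,0],[0,0,-1]])).as_rotvec()
E
python3 - <<'E'
from h import *
ims={n:cv2.imread(f"pics/{n}.png")[:,:,::-1].copy() for n in("scene","top")}
for col in HS:
    for n in ims:
        print(col,n,[(a,c,tuple(map(int,s))) for a,c,s in blobs(ims[n],col)[0]])
Ct,Cs=cam("top"),cam("scene")
print("bolt nut z.05",onz(Ct,(320,200),.05),onz(Cs,(174,203),.055))
for p in[(184,198),(277,184),(283,214),(189,231)]:print(p,onz(Ct,p,.0185))
s=get_state();print(R.from_rotvec(s["orientation"]).as_matrix().round(2))
E
```

```text
red scene [(17, array([177.9, 200.2]), (175, 199, 6, 4)), (17, array([169. , 201.8]), (166, 200, 8, 5))]
red top [(32, array([316.1, 199.2]), (313, 197, 8, 5)), (20, array([325.2, 198.2]), (323, 196, 5, 5))]
orange scene [(30, array([464.6,   0.8]), (458, 0, 13, 3)), (17, array([482.8,   0.5]), (479, 0, 9, 2)), (156, array([419.1,  23.9]), (413, 15, 13, 18)), (381, array([438.4,  26.5]), (429, 14, 20, 29)), (423, array([502. , 112.3]), (481, 100, 31, 27)), (29, array([434.5, 119.7]), (429, 119, 13, 3)), (36, array([461.9, 141.6]), (455, 140, 16, 4)), (51, array([494.1, 167.6]), (485, 166, 20, 5)), (232, array([283.5, 182.5]), (272, 174, 25, 22)), (26, array([172.5, 206.5]), (168, 203, 11, 7)), (517, array([123. , 226.6]), (106, 215, 35, 25))]
orange top [(569, array([365.8, 193.2]), (350, 178, 32, 31)), (491, array([207.4, 211. ]), (196, 198, 25, 27))]
yellow scene [(65, array([207.9, 206.5]), (203, 204, 11, 6)), (59, array([213.1, 216.4]), (209, 211, 9, 11))]
yellow top [(37, array([281.9, 190.6]), (278, 187, 9, 9)), (39, array([285.4, 207.4]), (280, 205, 11, 6))]
blue scene [(192, array([434.7,   2.4]), (419, 0, 36, 7)), (642, array([309.2, 241.2]), (283, 228, 54, 30)), (8, array([305.1, 254.2]), (303, 253, 5, 4))]
blue top [(1290, array([212.7, 133.3]), (183, 112, 60, 44))]
bolt nut z.05 [ 0.55915132 -0.21439057  0.05      ] [ 0.5604657  -0.21444697  0.055     ]
(184, 198) [0.56178883 0.18511136 0.0185    ]
(277, 184) [ 0.60805485 -0.09161741  0.0185    ]
(283, 214) [ 0.51882055 -0.11016017  0.0185    ]
(189, 231) [0.46422591 0.1666526  0.0185    ]
[[-0.95  0.32 -0.  ]
 [ 0.32  0.95 -0.  ]
 [ 0.   -0.   -1.  ]]
```

```bash
python3 - <<'E'
from h import *
for y in (100,-80,10,190):
    print(y,ik([0.56,-0.18,0.22],down(np.radians(y))))
q=get_state()["joints"]
E
python3 - <<'E'
from h import *
# view A above bolt, view B above notch
y=np.radians(100)
for i,p in enumerate([[0.56,-0.20,0.20],[0.55,-0.08,0.20]]):
    move_ptp(p,down(y)) if i==0 else line_to(p,speed=.25)
    pause(.3);im,C,st=shot("wrist",f"w{i}.png");np.savez(f"w{i}.npz",e=C[0],M=C[1])
    print(st["t"],st["joints"].round(3),st["eef_pos"])
    for c in("red","yellow","orange"):print(c,[(a,k,tuple(map(int,s))) for a,k,s in blobs(im,c,60)[0]])
E
```

```text
100 [-4.45023170e-01  1.41311223e-01  1.63810366e+00 -4.44089210e-16
  1.36217778e+00 -6.19556095e-01]
-80 [-4.45023170e-01  1.41311223e-01  1.63810366e+00 -4.44089210e-16
  1.36217778e+00  2.52203656e+00]
10 [-4.45023170e-01  1.41311223e-01  1.63810366e+00 -8.88178420e-16
  1.36217778e+00  9.51240232e-01]
190 [-4.45023170e-01  1.41311223e-01  1.63810366e+00 -4.44089210e-16
  1.36217778e+00 -2.19035242e+00]
3.45 [-0.475  0.172  1.642  0.     1.328 -0.65 ] [ 0.56011878 -0.19970318  0.20001268]
red [(412, array([254.5, 186.6]), (247, 167, 15, 43))]
yellow [(252, array([293.8,  91.1]), (285, 77, 19, 30)), (240, array([249.8,  91.4]), (241, 78, 19, 30))]
orange [(2419, array([253.8, 279. ]), (220, 246, 69, 63))]
4.4333 [-0.288  0.081  1.743 -0.     1.318 -0.461] [ 0.55002436 -0.08116298  0.19989207]
red [(333, array([246. , 277.3]), (240, 259, 13, 42))]
yellow [(184, array([241.5, 193. ]), (234, 181, 17, 25)), (180, array([281.5, 192.7]), (273, 182, 17, 24))]
orange [(62, array([261.7,   1.1]), (251, 0, 23, 4)), (268, array([264. ,  11.4]), (225, 0, 74, 15)), (195, array([247.7, 323.8]), (235, 316, 29, 14))]
```

View w0.

```bash
python3 - <<'E'
import cv2
a=cv2.imread("pics/w0.png")[60:300,150:370];cv2.imwrite("pics/w0c.png",cv2.resize(a,None,fx=2.5,fy=2.5,interpolation=cv2.INTER_CUBIC))
a=cv2.imread("pics/w1.png")[0:240,150:370];cv2.imwrite("pics/w1c.png",cv2.resize(a,None,fx=2.5,fy=2.5,interpolation=cv2.INTER_CUBIC))
E
```

```text
(no output)
```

View pics/w0c.png

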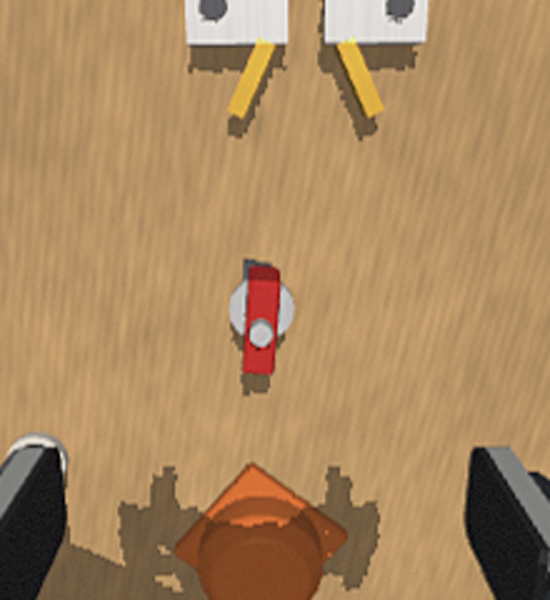

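View pics/w1c.png

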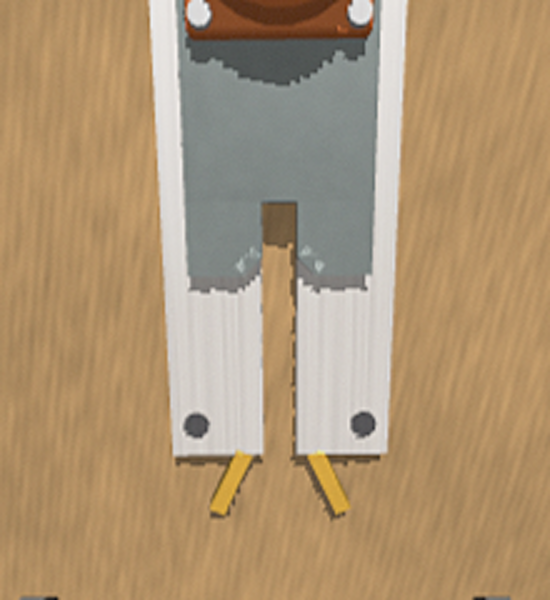

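Candidates for the plate: the grey plate with the orange cap on the rail (top view px 222,209), and the blue lookalike (213,133). A lone orange cap, the spare, is at (366,193). The enlarged crop shows the grey notched plate lying on the rail with the orange cap on it, so that is the one meant. In w1 the slot mouth is at about (262,182) and the notch end at about (262,81). In w0 the bolt top is at about (254,192), with the bar along the slot direction.

```bash
python3 - <<'E'
from h import *
f=cam("wrist",get_state())[2:]
C=[(d["e"],d["M"])+f for d in (np.load("w0.npz"),np.load("w1.npz"))]
o=lambda x,y:(150+x/2.5-.3,y/2.5-.3)
o0=lambda x,y:(150+x/2.5-.3,60+y/2.5-.3)
for n,a,b in[("cornerL",o0(187,43),o(174,456)),("mouth l",o0(288,43),o(263,456)),("mouth r",o0(324,43),o(298,456)),("cornerR",o0(427,43),o(387,456))]:
    print(n,tri([ray(C[0],a),ray(C[1],b)]),onz(C[0],a,.0185),onz(C[1],b,.0185))
print("notch end",onz(C[1],o(279.5,203),.0305),"plate edge",onz(C[1],o(200,291),.0305),onz(C[1],o(360,291),.0305))
print("slot near plate",onz(C[1],o(279.5,300),.0185))
print("bolt top",onz(C[0],o0(261,331),.074))
a=cv2.imread("pics/w0.png")[140:230,210:300];b=cv2.imread("pics/w1.png")[235:325,200:290]
cv2.imwrite("pics/bolt.png",cv2.resize(np.hstack([a,b]),None,fx=4.4,fy=4.4,interpolation=cv2.INTER_CUBIC))
im=[cv2.imread(f"pics/w{i}.png")[:,:,::-1].copy() for i in(0,1)]
r=[blobs(im[i],"red",60)[0][0] for i in(0,1)];print("bar",tri([ray(C[i],r[i][1]) for i in(0,1)]))
E
```

```text
cornerL (array([ 0.51027597, -0.10557559,  0.020402  ]), [np.float64(0.00012780824923236422), np.float64(0.0001278082492322273)]) [ 0.50992686 -0.10548097  0.0185    ] [ 0.51024274 -0.10615542  0.0185    ]
mouth l (array([ 0.55302411, -0.09803584,  0.02077658]), [np.float64(0.00017082029067269562), np.float64(0.00017082029067232353)]) [ 0.55323404 -0.09784285  0.0185    ] [ 0.55296104 -0.09870837  0.0185    ]
mouth r (array([ 0.56904801, -0.09524673,  0.02052795]), [np.float64(0.0005107389837770636), np.float64(0.0005107389837772069)]) [ 0.56867021 -0.09512037  0.0185    ] [ 0.56975962 -0.09577988  0.0185    ]
cornerR (array([ 0.61208401, -0.08764625,  0.02114384]), [np.float64(0.0002150252129947581), np.float64(0.00021502521299471977)]) [ 0.61283465 -0.08733106  0.0185    ] [ 0.61247413 -0.08833349  0.0185    ]
notch end [0.54028832 0.01527158 0.0305    ] plate edge [ 0.51248928 -0.02601174  0.0305    ] [ 0.58128607 -0.0140225   0.0305    ]
slot near plate [ 0.54772546 -0.02454919  0.0185    ]
bolt top [ 0.56150762 -0.21180436  0.074     ]
bar (array([ 0.56204435, -0.21438547,  0.04656374]), [np.float64(0.00021031111948028734), np.float64(0.00021031111948028344)])
```

View pics/bolt.png

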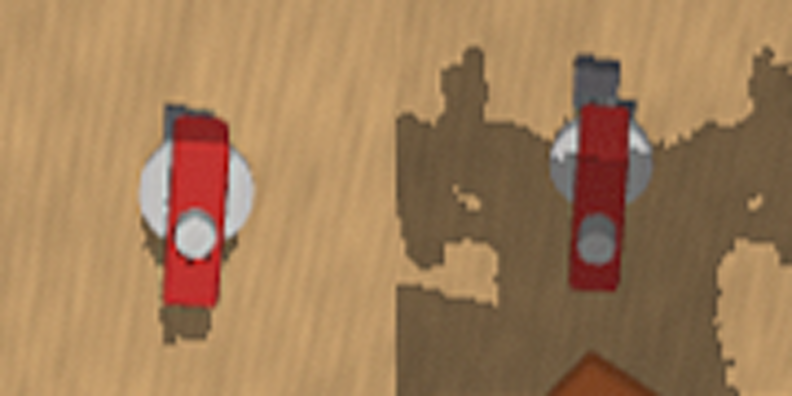

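```bash
cat >> h.py <<'E'
YAW=np.radians(100.0);U=np.array([np.cos(YAW),np.sin(YAW),0]);V=np.array([-U[1],U[0],0])
MOUTH=np.array([0.5611,-0.0966,0])
def slot(x,y=0,z=.042):  # x along the slot from the mouth, y lateral
    p=MOUTH+x*U+y*V;p[2]=z;return p
E
python3 - <<'E'
from h import *
b=np.array([.5618,-.2125,0]);Y=np.radians(97)
move_ptp(b+[0,0,.12],down(Y));line_to(b+[0,0,.042],speed=.1)
grab(80);s=get_state();print(s["t"],s["eef_pos"],s["gripper_width"],s["gripper_force"],s["force"],s["ft_torque"])
line_to(b+[0,0,.0425],speed=.05)
line_to(slot(-.05,0,.0425),attitude=down(YAW),speed=.08)
pause(.2);im,C,st=shot("wrist","g0.png");np.savez("g0.npz",e=C[0],M=C[1])
print(st["t"],st["eef_pos"],slot(-.05),st["force"],st["gripper_width"],proj(C,st["eef_pos"]*[1,1,0]+[0,0,.074]))
im2=im[120:384,130:390];cv2.imwrite("pics/g0c.png",cv2.resize(im2,None,fx=2.25,fy=2.25,interpolation=cv2.INTER_CUBIC)[:,:,::-1])
E
```

```text
6.7417 [ 0.56187815 -0.21254566  0.04223713] 0.1464026650040487 80.22532939910889 [0.24026495 0.6144469  2.56194335] [ 0.03936107  0.16863397 -0.00904997]
8.1833 [ 0.56973604 -0.14633705  0.04248997] [ 0.56978241 -0.14584039  0.042     ] [-0.37817653  0.56807645 -1.85273278] 0.1475831830839243 [253.74235393 274.08555302]
```

View pics/g0c.png

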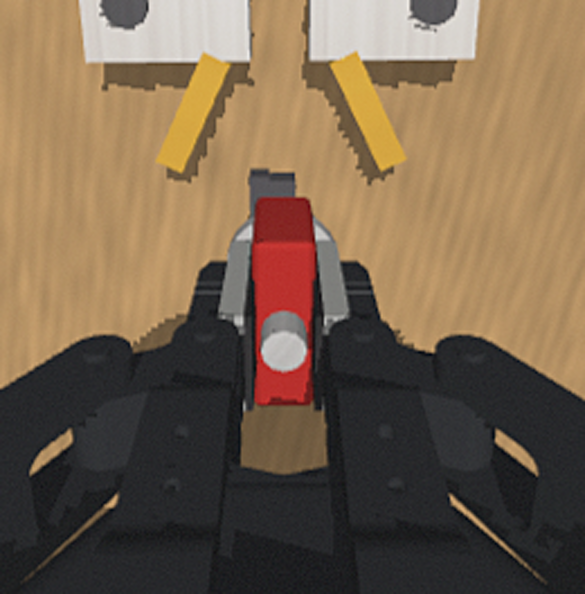

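The bolt is gripped with its shank top at (256.4,276.1) in the full image. The mouth centre is at (253.9,146.4). The head is lengthwise, but the mouth looks about 1 mm left of the bolt, so I compute that and go in.

```bash
python3 - <<'E'
from h import *
d=np.load("g0.npz");st=get_state();C=(d["e"],d["M"])+cam("wrist",st)[2:]
m=onz(C,(253.9,146.4),.0185);b=onz(C,(256.4,276.1),.0745);hl=onz(C,(130+250/2.25-.3,120+171/2.25-.3),.008)
for n,p in(("mouth",m),("bolt",b),("headleft",hl),("tcp",st["eef_pos"])):
    q=p-MOUTH;print(n,p.round(4),"along",(q@U).round(4),"lat",(q[:2]@V[:2]).round(4))
E
```

```text
mouth [ 0.5608 -0.0963  0.0185] along 0.0004 lat 0.0002
bolt [ 0.5711 -0.1469  0.0745] along -0.0512 lat -0.0011
headleft [ 0.558  -0.1324  0.008 ] along -0.0347 lat 0.0093
tcp [ 0.5697 -0.1463  0.0424] along -0.0504 lat 0.0002
```

```bash
python3 - <<'E'
from h import *
line_to(slot(-.05,.0011,.0425),speed=.05)
f0=get_state()["force"]
for x in(-.02,.0,.015,.03,.045,.06,.072):
    line_to(slot(x,.0011+.008*max(x,0),.0425),speed=.06)
    s=get_state();f=s["force"]-f0;print(x,round(s["t"],2),"along",round(f@U,1),"lat",round(f@V,1),"z",round(f[2],1),"Mz",s["ft_torque"][2].round(3),s["gripper_width"].round(3))
    if abs(f@V)>12 or abs(f@U)>15:break
pause(.1);im,C,st=shot("wrist","g1.png");np.savez("g1.npz",e=C[0],M=C[1])
im2=im[60:384,130:390];cv2.imwrite("pics/g1c.png",cv2.resize(im2,None,fx=1.8,fy=1.8,interpolation=cv2.INTER_CUBIC)[:,:,::-1])
E
```

```text
Traceback (most recent call last):
AttributeError: 'float' object has no attribute 'round'
```

```bash
python3 - <<'E'
from h import *
f0=np.array([-.378,.568,-1.85])
for x in(-.01,.0,.015,.03,.045,.06,.072):
    line_to(slot(x,.0011+.008*max(x,0),.0425),speed=.06)
    s=get_state();f=s["force"]-f0;print(x,"t%.2f along %.1f lat %.1f z %.1f Mz %.3f w %.3f"%(s["t"],f@U,f@V,f[2],s["ft_torque"][2],s["gripper_width"]))
    if abs(f@V)>12 or abs(f@U)>15:break
pause(.1);im,C,st=shot("wrist","g1.png");np.savez("g1.npz",e=C[0],M=C[1]);print(st["eef_pos"])
im2=im[60:384,130:390];cv2.imwrite("pics/g1c.png",cv2.resize(im2,None,fx=1.8,fy=1.8,interpolation=cv2.INTER_CUBIC)[:,:,::-1])
E
```

```text
-0.01 t9.45 along -1.5 lat -0.3 z -0.7 Mz 0.020 w 0.150
0.0 t9.77 along -0.8 lat -0.4 z -0.3 Mz -0.010 w 0.143
0.015 t10.17 along -1.7 lat -0.8 z -0.6 Mz 0.009 w 0.149
0.03 t10.57 along -1.5 lat -0.3 z 0.0 Mz -0.005 w 0.146
0.045 t10.97 along -1.4 lat -1.4 z 0.3 Mz 0.037 w 0.150
0.06 t11.37 along -0.5 lat -1.0 z -0.4 Mz -0.043 w 0.152
0.072 t11.72 along -0.3 lat -0.5 z -0.0 Mz -0.012 w 0.145
[ 0.54699057 -0.02596802  0.0425138 ]
```

View pics/g1c.png

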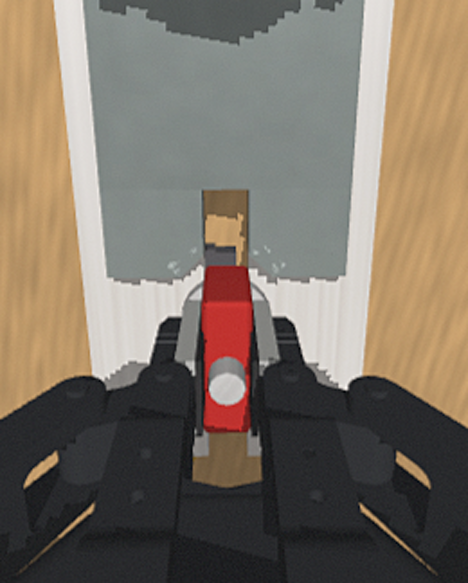

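The bolt is in the slot past the throat with no side force. The notch end is at full-image (255.1,165.4) and the shank top at (255.9,275.4). I compute the remaining advance, go to the seat, and then turn.

```bash
python3 - <<'E'
from h import *
d=np.load("g1.npz");st=get_state();C=(d["e"],d["M"])+cam("wrist",st)[2:]
n=onz(C,(255.1,165.4),.0305);b=onz(C,(255.9,275.4),.0745)
al=(n-b)[:2]@U[:2];la=(n-b)[:2]@V[:2];print("notch end-bolt along",al,"lat",la)
go=al-.008-.001
assert .02<go<.04
x0=.072;f0=st["force"]
for k in np.linspace(.25,1,4):
    line_to(slot(x0+go*k,.0011+.008*x0+np.clip(la,-.001,.001)*k,.0425),speed=.05)
    s=get_state();f=s["force"]-f0;print("x %.4f t%.2f along %.1f lat %.1f z %.1f Mz %.3f"%(x0+go*k,s["t"],f@U,f@V,f[2],s["ft_torque"][2]))
    if abs(f@V)>12 or abs(f@U)>12:break
print(s["eef_pos"],s["joints"])
E
```

```text
notch end-bolt along 0.042262541378786114 lat 0.0004296948322024271
x 0.0803 t12.18 along -0.2 lat -0.5 z 1.1 Mz -0.046
x 0.0886 t12.50 along -0.7 lat -0.7 z 0.9 Mz 0.014
x 0.0969 t12.82 along -0.2 lat -1.4 z 0.2 Mz 0.026
x 0.1053 t13.13 along -0.4 lat -0.4 z 0.9 Mz 0.053
[0.54065434 0.00704332 0.04248899] [-1.32863975e-01  2.40650134e-01  1.88813765e+00  1.26200221e-05
  1.01287121e+00 -3.08010138e-01]
```

```bash
cat >> h.py <<'E'
def turn(qend,step,mzmax,dz=0.,f0=None,mz0=0.):
    """turn joint 6 clockwise in steps; dz = height lost per rad; stop on torque"""
    s=get_state();q=s["joints"].copy();q0=q[5];log=[]
    p0=s["eef_pos"].copy();M0=R.from_rotvec(s["orientation"])
    while q[5]<qend-1e-3:
        a=min(q[5]+step,qend)
        if dz:
            p=p0-[0,0,dz*(a-q0)];o=(R.from_rotvec([0,0,-(a-q0)])*M0).as_rotvec();qn=ik(p,o);qn=np.array(qn);qn[5]+=2*np.pi*round((a-qn[5])/2/np.pi)
        else: qn=q.copy();qn[5]=a
        set_joints(qn);q=qn;s=get_state();f=s["force"]
        print("q6 %.2f t%.2f F %s Mz %.3f w %.3f z %.4f"%(a,s["t"],f.round(1),s["ft_torque"][2]-mz0,s["gripper_width"],s["eef_pos"][2]))
        if abs(s["ft_torque"][2]-mz0)>mzmax or np.abs(f).max()>35:break
    return s
E
python3 - <<'E'
from h import *
turn(1.15,.15,.08)
E
```

```text
q6 -0.16 t13.40 F [-0.5  0.1 -2.5] Mz -0.005 w 0.144 z 0.0425
q6 -0.01 t13.67 F [-0.9 -1.3 -1.6] Mz 0.010 w 0.140 z 0.0425
q6 0.14 t13.93 F [ 0.4 -0.4 -2.4] Mz 0.029 w 0.150 z 0.0425
q6 0.29 t14.20 F [-0.5  0.2 -3.1] Mz 0.009 w 0.149 z 0.0425
q6 0.44 t14.47 F [-0.1  0.3 -2.1] Mz 0.042 w 0.145 z 0.0425
q6 0.59 t14.73 F [ 0.2 -0.6 -2.5] Mz -0.013 w 0.146 z 0.0425
q6 0.74 t15.00 F [-0.9  0.2 -2.6] Mz 0.023 w 0.142 z 0.0425
q6 0.89 t15.27 F [-0.5  0.1 -2.7] Mz -0.008 w 0.143 z 0.0425
q6 1.04 t15.53 F [-0.8  0.6 -1.7] Mz -0.003 w 0.147 z 0.0425
q6 1.15 t15.78 F [-0.4  1.3 -1.5] Mz 0.019 w 0.145 z 0.0425
```

```bash
python3 - <<'E'
from h import *
turn(2.6,.12,.3)
E
```

```text
q6 1.26 t16.03 F [ 1.   0.7 -2.1] Mz 0.004 w 0.149 z 0.0428
q6 1.38 t16.28 F [ 3.7 -0.5 -1.9] Mz 0.070 w 0.144 z 0.0429
q6 1.50 t16.53 F [ 4.5 -0.4 -4.8] Mz 0.114 w 0.145 z 0.0428
q6 1.62 t16.78 F [ 4.9 -0.4 -4.5] Mz 0.038 w 0.145 z 0.0427
q6 1.74 t17.03 F [ 4.9 -0.1 -4.1] Mz 0.040 w 0.146 z 0.0426
q6 1.86 t17.28 F [ 4.8  0.5 -5. ] Mz -0.019 w 0.145 z 0.0425
q6 1.98 t17.53 F [ 4.9  0.4 -4.5] Mz 0.080 w 0.149 z 0.0425
q6 2.10 t17.78 F [ 5.2  1.5 -4.9] Mz 0.057 w 0.145 z 0.0425
q6 2.22 t18.03 F [ 5.1  0.3 -4.3] Mz 0.060 w 0.148 z 0.0424
q6 2.34 t18.28 F [ 5.3  1.1 -5.6] Mz 0.064 w 0.146 z 0.0423
q6 2.46 t18.53 F [ 5.3  0.5 -6.9] Mz -0.000 w 0.149 z 0.0421
q6 2.58 t18.78 F [ 5.8  0.6 -8.2] Mz -0.074 w 0.147 z 0.0419
q6 2.60 t19.03 F [ 6.5  1.2 -8. ] Mz 0.020 w 0.146 z 0.0419
```

```bash
python3 - <<'E'
from h import *
p=get_state()["eef_pos"].copy()
open_gripper();line_to([p[0],p[1],.1],speed=.15)
q=get_state()["joints"].copy();q[5]-=np.pi;set_joints(q)
pause(.1);im,C,st=shot("wrist","r0.png");print(st["t"],st["eef_pos"],p)
im2=im[60:384,130:390];cv2.imwrite("pics/r0c.png",cv2.resize(im2,None,fx=1.8,fy=1.8,interpolation=cv2.INTER_CUBIC)[:,:,::-1])
print(proj(C,np.array([p[0],p[1],.074])),blobs(im,"red",30)[0])
E
```

```text
23.0167 [0.5401507  0.00729426 0.09982357] [0.54023353 0.00726509 0.04186786]
[254.44274398 222.20691804] [(925, array([256.4, 205.9]), array([247, 177,  20,  64], dtype=int32))]
```

View pics/r0c.png

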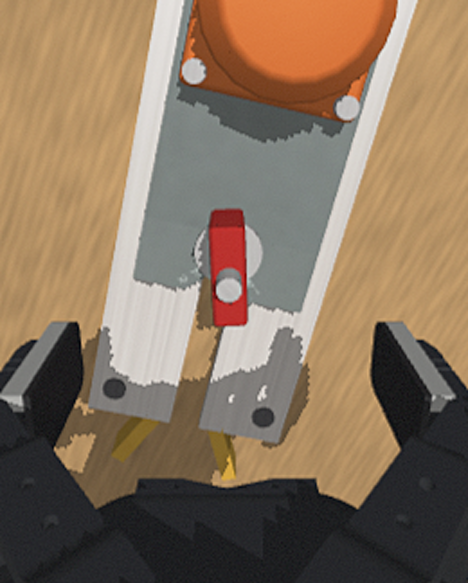

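The bolt stands upright in the notch and the bar lines up with the fingers. I regrip and tighten.

```bash
python3 - <<'E'
from h import *
p=get_state()["eef_pos"]
line_to([p[0],p[1],.0415],speed=.1);grab(110);s=get_state()
print(s["t"],s["force"],s["ft_torque"],s["gripper_width"],s["joints"][5])
turn(2.6,.1,.45,mz0=0)
E
```

```text
24.4667 [0.12455375 0.02598943 3.09000576] [-0.00392487 -0.02125096 -0.02320124] 0.13871253497641284 -0.5413849074708186
q6 -0.44 t24.72 F [-1.2  0.4  0.9] Mz 0.021 w 0.138 z 0.0420
q6 -0.34 t24.97 F [-0.3  0.1  1.4] Mz -0.046 w 0.139 z 0.0420
q6 -0.24 t25.22 F [-1.5  0.   3.1] Mz -0.003 w 0.138 z 0.0420
q6 -0.14 t25.47 F [-2.3 -1.5  3.7] Mz -0.025 w 0.136 z 0.0420
q6 -0.04 t25.72 F [-3.  -1.1  5.2] Mz 0.004 w 0.139 z 0.0419
q6 0.06 t25.97 F [-3.6 -0.6  6.5] Mz 0.017 w 0.141 z 0.0419
q6 0.16 t26.22 F [-5.2 -0.2  5.3] Mz -0.128 w 0.136 z 0.0419
q6 0.26 t26.47 F [-4.5 -0.5  6. ] Mz -0.200 w 0.138 z 0.0419
q6 0.36 t26.72 F [-5.3 -0.8  5.8] Mz -0.132 w 0.132 z 0.0418
q6 0.46 t26.97 F [-5.7 -1.1  5.2] Mz -0.086 w 0.136 z 0.0418
q6 0.56 t27.22 F [-5.6  0.1  6.6] Mz -0.101 w 0.138 z 0.0418
q6 0.66 t27.47 F [-6.  -0.4  6.8] Mz -0.045 w 0.139 z 0.0418
q6 0.76 t27.72 F [-5.9  0.   6.9] Mz -0.061 w 0.142 z 0.0418
q6 0.86 t27.97 F [-6.8  0.6  6.5] Mz -0.061 w 0.133 z 0.0418
q6 0.96 t28.22 F [-5.8  0.4  6.8] Mz -0.122 w 0.135 z 0.0417
q6 1.06 t28.47 F [-7.5  0.4  6.7] Mz 0.215 w 0.140 z 0.0417
q6 1.16 t28.72 F [-6.6  1.8  5.9] Mz 0.254 w 0.138 z 0.0417
q6 1.26 t28.97 F [-5.9  0.7  5.8] Mz -0.145 w 0.139 z 0.0417
q6 1.36 t29.22 F [-6.1  3.1  6.3] Mz 0.286 w 0.137 z 0.0417
q6 1.46 t29.47 F [-5.7  2.5  5.6] Mz -0.282 w 0.137 z 0.0416
q6 1.56 t29.72 F [-5.9  2.6  5.4] Mz -0.325 w 0.139 z 0.0416
q6 1.66 t29.97 F [-5.6  2.6  5.1] Mz 0.141 w 0.138 z 0.0416
q6 1.76 t30.22 F [-5.7  3.8  5. ] Mz 0.464 w 0.135 z 0.0416
```

```bash
cat >> h.py <<'E'
def avg(n=12):
    L=[]
    for _ in range(n):
        pause(.02);s=get_state();L.append([*s["force"],s["ft_torque"][2],s["tau"][5],s["joints"][5],s["qd"][5]])
    L=np.array(L);print("t%.2f"%s["t"],"mean",L.mean(0).round(3),"sd",L.std(0).round(3));return L.mean(0)
E
python3 - <<'E'
from h import *
avg()
for a in(1.9,2.05):
    turn(a,.075,2);avg()
E
```

```text
t30.42 mean [-5.442e+00  3.500e+00  4.807e+00  4.540e-01  4.720e-01  1.752e+00
 -2.000e-03] sd [0.383 0.58  0.351 0.037 0.033 0.    0.002]
q6 1.83 t30.67 F [-3.7  2.1  4.6] Mz -0.069 w 0.136 z 0.0416
q6 1.90 t30.92 F [-2.8  1.4  3.5] Mz 0.448 w 0.138 z 0.0416
t31.12 mean [-3.657  1.827  4.269  0.573  0.562  1.897  0.011] sd [0.392 0.381 0.66  0.034 0.013 0.001 0.002]
q6 1.97 t31.37 F [-2.8  1.9  3.4] Mz 0.979 w 0.138 z 0.0415
q6 2.05 t31.62 F [-2.4  2.8  3. ] Mz -0.114 w 0.142 z 0.0415
q6 2.05 t31.87 F [-1.5  2.5  1.7] Mz 0.120 w 0.140 z 0.0415
t32.07 mean [-1.044e+00  3.436e+00  1.411e+00  8.800e-02  8.200e-02  2.049e+00
  3.000e-03] sd [0.803 0.262 0.507 0.027 0.003 0.    0.001]
```

```bash
python3 - <<'E'
from h import *
for a in(2.12,2.19,2.26,2.33):
    turn(a,.08,2);m=avg(6)
    
shot("wrist","t0.png");im=cv2.imread("pics/t0.png")[60:384,130:390]
cv2.imwrite("pics/t0c.png",cv2.resize(im,None,fx=1.8,fy=1.8,interpolation=cv2.INTER_CUBIC))
E
```

```text
q6 2.12 t32.32 F [-2.4  2.7  1.8] Mz 0.093 w 0.142 z 0.0415
t32.42 mean [-1.157e+00  3.088e+00  1.898e+00  1.510e-01  1.960e-01  2.118e+00
  2.000e-03] sd [0.234 0.556 0.596 0.031 0.029 0.    0.003]
q6 2.19 t32.67 F [-0.   2.6  0.7] Mz 0.164 w 0.138 z 0.0415
t32.77 mean [-0.544  3.174  1.367  0.229  0.236  2.188  0.004] sd [0.52  0.421 0.384 0.018 0.025 0.    0.002]
q6 2.26 t33.02 F [-0.2  3.1  1.2] Mz 0.097 w 0.137 z 0.0415
t33.12 mean [-0.307  3.45   1.038  0.168  0.174  2.258  0.004] sd [0.603 0.503 0.644 0.021 0.025 0.    0.002]
q6 2.33 t33.37 F [-0.   2.8  0. ] Mz -0.038 w 0.141 z 0.0415
t33.47 mean [-1.100e-02  3.086e+00  3.470e-01 -4.600e-02 -4.000e-03  2.328e+00
  3.000e-03] sd [0.352 0.463 0.451 0.027 0.025 0.    0.003]
```

View pics/t0c.png

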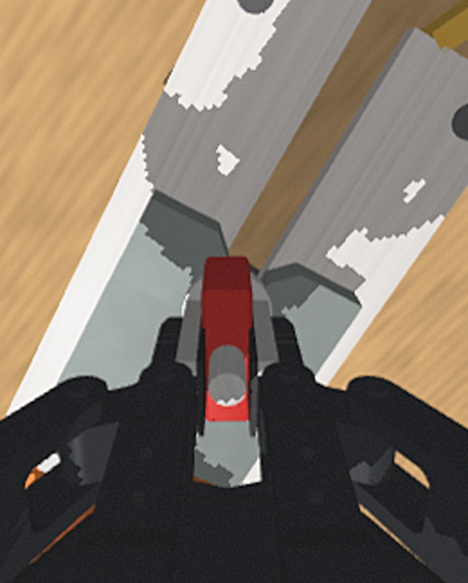

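```bash
python3 - <<'E'
from h import *
for n in("g0","g1","r0","t0"):
    im=cv2.imread(f"pics/{n}.png");h=cv2.cvtColor(im,cv2.COLOR_BGR2HSV)
    print(n,"".join("%d:%d/%d "%(r,h[r,255:257,1].mean(),h[r,255:257,2].mean()) for r in range(172 if n=="r0" else 196,304,1 if n!='r0' else 1)))
st=get_state();C=cam("wrist",st);p=st["eef_pos"]*[1,1,0]
print([proj(C,p+[0,0,z]).round(1) for z in(.06,.066,.074,.076,.078)],[proj(C,p+[0,0,z]-.001*U).round(1) for z in(.074,)])
E
```

```text
g0 196:105/153 197:51/62 198:10/65 199:8/63 200:11/80 201:11/91 202:10/88 203:8/89 204:9/87 205:10/89 206:29/96 207:100/113 208:203/136 209:193/131 210:185/132 211:188/131 212:187/132 213:187/131 214:186/132 215:187/132 216:189/133 217:189/134 218:188/133 219:190/133 220:192/133 221:190/133 222:192/133 223:192/133 224:193/133 225:186/134 226:183/138 227:189/160 228:191/188 229:188/199 230:190/192 231:195/186 232:192/186 233:191/187 234:195/185 235:191/186 236:193/186 237:191/187 238:193/185 239:191/186 240:194/185 241:193/187 242:192/186 243:192/186 244:192/185 245:192/186 246:191/186 247:193/186 248:193/185 249:196/185 250:190/187 251:195/185 252:191/186 253:194/185 254:192/187 255:194/186 256:198/187 257:189/183 258:68/155 259:18/145 260:4/140 261:5/138 262:7/140 263:5/139 264:6/138 265:5/137 266:5/140 267:4/177 268:6/203 269:5/196 270:6/192 271:5/190 272:6/190 273:6/192 274:6/191 275:7/193 276:5/193 277:4/190 278:5/186 279:6/187 280:7/185 281:6/184 282:5/185 283:7/191 284:22/181 285:124/182 286:204/185 287:197/184 288:193/184 289:194/185 290:196/183 291:193/185 292:193/183 293:194
[... 3476 characters left out ...]
251:135/118 252:30/105 253:9/106 254:4/102 255:4/102 256:4/102 257:6/102 258:7/102 259:6/103 260:5/102 261:6/102 262:5/102 263:3/103 264:4/101 265:4/99 266:3/102 267:4/116 268:5/129 269:4/128 270:2/125 271:5/127 272:4/127 273:5/127 274:6/128 275:5/127 276:5/128 277:3/129 278:6/130 279:5/131 280:6/128 281:5/125 282:6/115 283:3/149 284:15/213 285:54/220 286:202/220 287:184/219 288:180/219 289:182/219 290:182/219 291:184/219 292:187/223 293:158/197 294:33/152 295:27/159 296:15/154 297:14/154 298:12/152 299:11/152 300:16/153 301:13/152 302:13/152 303:11/151 
[array([257.4, 259.6]), array([257.4, 266.3]), array([257.5, 276.2]), array([257.5, 278.9]), array([257.5, 281.6])] [array([258.5, 274.6])]
```

```bash
python3 - <<'E'
from h import *
p=get_state()["eef_pos"].copy();np.save("p_end.npy",p)
open_gripper();line_to([p[0],p[1],.11],speed=.15)
psi=np.radians(-68);xh=np.array([np.cos(psi),np.sin(psi),0]);ok=None
for th in(35,28,20):
    t=np.radians(th);xt=xh*np.cos(t)-np.array([0,0,np.sin(t)]);zt=-xh*np.sin(t)-np.array([0,0,np.cos(t)])
    o=R.from_matrix(np.array([xt,np.cross(zt,xt),zt]).T).as_rotvec();P=np.array([p[0],p[1],.105])+.01*xh
    q=ik(P,o);print(th,q)
    if q is not None:
        try:
            move_ptp(P,o);break
        except MotionError as e:print(e)
pause(.15);im,C,st=shot("wrist","v0.png");np.savez("v0.npz",e=C[0],M=C[1]);c=proj(C,[p[0],p[1],.01]);print(st["t"],c)
x,y=c.astype(int);a=im[max(0,y-60):y+40,x-60:x+60]
a=cv2.resize(a,None,fx=6,fy=6,interpolation=cv2.INTER_CUBIC)
cv2.imwrite("pics/v0c.png",np.clip(255*(a/255.)**.7,0,255).astype(np.uint8)[:,:,::-1]);print(a.shape,y-60,x-60)
E
```

```text
35 [-0.404313    0.44550523  1.6153218   0.4164876   1.54413905  2.24248725]
35.45 [256.60444731 139.03112332]
(600, 720, 3) 79 196
```

View pics/v0c.png

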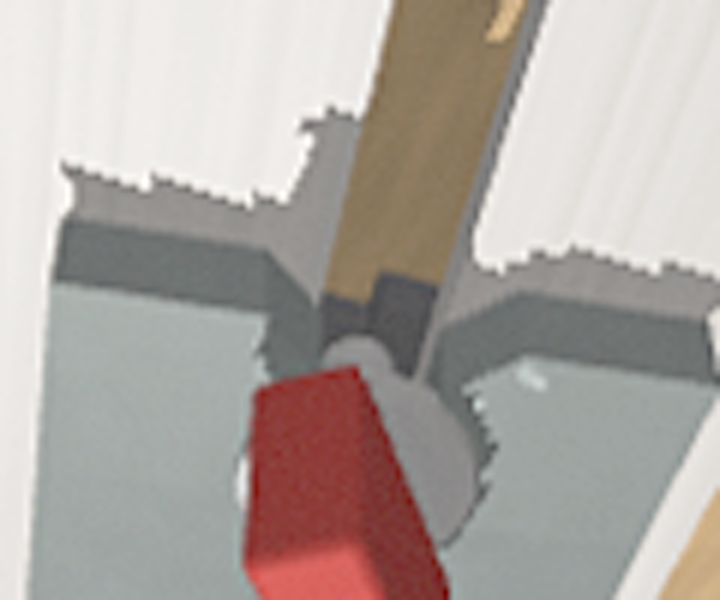

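The view shows the head's edge within about 10° of square across the slot, with the flange on the plate. I regrip at the matching half turn and check the tightness.

```bash
python3 - <<'E'
from h import *
p=np.load("p_end.npy")
q=ik([p[0],p[1],.1],down(np.radians(-68)))
y=YAW-(2.328-np.pi+.308)      # bar's yaw now, other half turn
o=down(y);move_ptp([p[0],p[1],.11],o);s=get_state();print(s["t"],s["joints"])
im,C,st=shot("wrist","r1.png");m=blobs(im,"red",30)
print([(a,c) for a,c,_ in m[0]],proj(C,[p[0],p[1],.076]),cv2.minAreaRect(cv2.findNonZero(m[1])))
line_to([p[0],p[1],.041],speed=.12);grab(110);avg(4)
for k in range(6):
    turn(get_state()["joints"][5]+.1,.11,2);m=avg(4)
    if m[3]>.6:break
E
```

```text
38.075 [-1.29510796e-01  1.40693008e-01  1.85753009e+00  1.51040061e-05
  1.14341540e+00 -8.09228943e-01]
[(793, array([255.6, 202.1]))] [254.54714699 216.84813679] ((255.5, 205.5), (59.0, 17.0), 90.0)
t39.58 mean [-2.655 -0.295  5.143  0.084  0.092 -0.81  -0.   ] sd [0.15  0.529 0.361 0.016 0.    0.    0.001]
q6 -0.71 t39.83 F [-0.1 -0.1 -0. ] Mz 0.307 w 0.140 z 0.0416
t39.90 mean [-1.114 -0.288  0.974  0.38   0.492 -0.712  0.002] sd [0.637 0.574 0.288 0.014 0.039 0.    0.003]
q6 -0.61 t40.15 F [ 1.5  0.  -0.1] Mz 0.465 w 0.142 z 0.0416
t40.22 mean [ 0.905  0.43  -0.935  0.534  0.614 -0.616  0.006] sd [0.262 0.22  0.405 0.024 0.033 0.    0.003]
q6 -0.52 t40.47 F [ 1.1 -0.2 -0.7] Mz 0.406 w 0.141 z 0.0415
t40.53 mean [ 0.104  0.346  0.219  0.45   0.52  -0.519  0.006] sd [0.306 0.466 0.505 0.025 0.031 0.    0.003]
q6 -0.42 t40.78 F [ 1.6  0.6 -1.5] Mz 0.162 w 0.137 z 0.0415
t40.85 mean [ 1.649  0.38  -0.782  0.158  0.254 -0.422  0.006] sd [0.182 0.199 0.302 0.021 0.032 0.    0.005]
q6 -0.32 t41.10 F [ 2. -0. -1.] Mz -0.369 w 0.138 z 0.0415
t41.17 mean [ 2.302 -0.088 -1.383 -0.295 -0.25  -0.325  0.005] sd [0.229 0.284 0.377 0.031 0.032 0.    0.004]
q6 -0.22 t41.42 F [ 1.3  0.  -1.6] Mz -0.986 w 0.133 z 0.0415
t41.48 mean [ 2.442  0.289 -2.153 -0.971 -0.888 -0.227  0.003] sd [0.367 0.321 0.472 0.027 0.034 0.    0.004]
```

```bash
python3 - <<'E'
from h import *
avg(4);im,C,st=shot("wrist","t1.png");print(st["t"],st["eef_pos"])
for n in("g1","t0","t1","r0","r1"):
    h=cv2.cvtColor(cv2.imread(f"pics/{n}.png"),cv2.COLOR_BGR2HSV)[:,254:258].mean(1);s,v=h[:,1],h[:,2]
    lo,hi=(170,250) if n[0]=="r" else (195,303)
    e=lambda a,i,l:round(i-1+(l-a[i-1])/(a[i]-a[i-1]),2)
    red=[i for i in range(lo,hi) if s[i]>150];top=red[0]
    gray=[i for i in range(top+20,hi) if s[i]<100 and s[i-1]>=100][0]
    g2=[i for i in range(gray+5,hi) if s[i]>=100][0]
    br=[i for i in range(gray+3,g2) if v[i]-v[i-2]>12][0]
    far=[i for i in range(top+5,gray) if abs(v[i]-v[i-2])>9]
    print(n,"bar start",top,"base %.2f"%e(s,gray,100),"capstart",br,"capend %.2f"%e(s,g2,100),"red edges",far[:4],"v",v[br-3:br+2].round())
h=cv2.cvtColor(cv2.imread("pics/t1.png"),cv2.COLOR_BGR2HSV)
m=blobs(im,"red",30);print([(a,c,b) for a,c,b in m[0]],cv2.minAreaRect(cv2.findNonZero(m[1])))
E
```

```text
t41.55 mean [ 3.01   0.13  -1.698 -0.911 -0.931 -0.227  0.007] sd [0.437 0.487 0.691 0.019 0.001 0.    0.001]
41.55 [0.54060302 0.00893684 0.04149901]
g1 bar start 208 base 257.83 capstart 267 capend 284.58 red edges [227, 228, 229, 231] v [142. 140. 142. 176. 206.]
t0 bar start 203 base 251.30 capstart 267 capend 285.26 red edges [221, 222] v [102. 101. 102. 116. 129.]
t1 bar start 206 base 255.76 capstart 273 capend 291.09 red edges [226, 227, 228, 230] v [148. 148. 148. 174. 208.]
r0 bar start 177 base 208.67 capstart 214 capend 227.63 red edges [186, 187, 188] v [132. 132. 129. 146. 187.]
r1 bar start 176 base 206.07 capstart 214 capend 226.32 red edges [185, 186, 187, 206] v [132. 132. 130. 178. 203.]
[(1336, array([256.1, 232.7]), array([243, 206,  28,  69], dtype=int32)), (180, array([255.3, 292.1]), array([244, 283,  24,  14], dtype=int32))] ((256.5, 251.0), (90.0, 27.0), 90.0)
```

```bash
python3 - <<'E'
from h import *
p=get_state()["eef_pos"].copy()
open_gripper();line_to([p[0],p[1],.11],speed=.12);pause(.1)
im,C,st=shot("wrist","r2.png");print(st["t"],p,[(a,c) for a,c,_ in blobs(im,"red",30)[0]],blobs(im,"orange",200)[0])
line_to([p[0],p[1],.2],speed=.2)
a=cv2.imread("pics/w1.png")
# same pose as w1 for direct comparison
move_ptp([.55,-.08,.20],down(YAW));pause(.3);im,C,st=shot("wrist","w2.png")
d=np.load("w1.npz");print(st["t"],"cam diff mm",(C[0]-d["e"])*1e3)
g=lambda i:np.float32(cv2.cvtColor(i,cv2.COLOR_RGB2GRAY))
A,B=a[:,:,::-1].copy(),im
for n,(y0,y1,x0,x1) in{"rail holes":(160,180,222,302),"cap":(0,25,220,305),"plate edge L":(95,125,223,250),"plate edge R":(95,125,275,302)}.items():
    print(n,cv2.phaseCorrelate(g(A)[y0:y1,x0:x1].copy(),g(B)[y0:y1,x0:x1].copy()))
im0=capture("top");t0=cv2.imread("pics/top.png")[:,:,::-1].copy()
for i in(t0,im0):print([(a,c) for a,c,_ in blobs(i,"orange")[0]])
E
```

```text
43.1167 [0.54061178 0.00891528 0.0414844 ] [(777, array([257. , 202.5]))] [(6493, array([243.3,  69.2]), array([188,   1, 109, 120], dtype=int32))]
44.5167 cam diff mm [-0.36806302  2.09701235 -0.16792269]
rail holes ((-0.14321312485304816, 1.6961058154843425), 1.0048987865447998)
cap ((0.30887898839312555, 3.092735794437642), 0.8533440055847168)
plate edge L ((0.4436241200601003, 1.77368807188952), 1.0658533449526186)
plate edge R ((0.5028575801379418, 1.7947454978440636), 1.0301095409157834)
[(569, array([365.8, 193.2])), (491, array([207.4, 211. ]))]
[(550, array([366.6, 192.8])), (471, array([208.3, 211.1]))]
```

```bash
python3 - <<'E'
from h import *
d=np.load("v0.npz");M=d["M"];Tt=np.array(calibration("wrist")["T_tool_cam"])
Rt=M@Tt[:3,:3].T;P=d["e"]-Rt@Tt[:3,3];o=R.from_matrix(Rt).as_rotvec()
up=P+[0,0,.06];move_ptp(up,o);line_to(P,speed=.12);pause(.2)
im,C,st=shot("wrist","v1.png");print(st["t"],(C[0]-d["e"])*1e3)
a=cv2.imread("pics/v0.png")[:,:,::-1].copy();g=lambda i:cv2.cvtColor(i,cv2.COLOR_RGB2GRAY)
for n,(y0,y1,x0,x1) in{"head":(122,136,248,271),"plateL":(110,134,203,240),"plateR":(125,145,284,314)}.items():
    t=g(a)[y0:y1,x0:x1];r=cv2.matchTemplate(g(im)[y0-6:y1+6,x0-6:x1+6],t,cv2.TM_CCOEFF_NORMED);_,v,_,l=cv2.minMaxLoc(r);print(n,v,l[0]-6,l[1]-6)
for i in(a,im):
    s=g(i)[121:140,247:272];print("\n".join("".join("#" if x<75 else "+" if x<95 else "." for x in r) for r in s));print()
line_to(up,speed=.15)
E
```

```text
47.8 [2.40022707 0.3137681  1.12859116]
head 0.9596228003501892 3 0
plateL 0.9674094915390015 4 0
plateR 0.9520038366317749 4 0
.....+++++.+++..++++++++.
....+++++++++..+++++++++.
....++++....++++.++++++..
....++.....+###+++++.++..
....++...+++#######++++..
....+...++.###########+..
...+++...++###########+..
+.+###+++++###########...
#.###################+...
#+###################+...
#####################+...
#+###################....
#+###################..++
####################+.+++
#+####+....#########.+#++
+###+.......+#######.+#++
###+.........+#####+.##++
###...........#####+.##++
+++...........+####.+##++

........++++++.+++.++++++
........++++++++..+++++++
........+++..++++++++++++
+......+++....++###++++++
#+.....++...+++########++
##+....+..+..++##########
###+..++++.+++###########
+###+.####++++###########
####++###################
########################+
#####+##################+
########################.
###+++##################.
+####+##################.
.+###+###+....+########+.
..+#####+.......#######.+
...####..........######.+
....+#+..........+####+.+
.....#+...+###++++####.+#
```

The head is unchanged: still square, in the same place relative to the plate. The plate has not moved and the gripper is clear, so I hand in.

```bash
python3 -c "
from workcell import *
pause(.2);print(get_state()['t']);print(close_job())"
```

```text
48.6
the job is handed in; nothing more can be done
None
```

I handed the job in at 48.6 s with no verdict returned: the head is about 10° off square at the seat, the nut took up to about 0.53 Nm of held torque, and the plate moved by no more than about 1 mm. The nut's 25 N on the plate is inferred from that torque, which swung to about -0.9 Nm before I let go, and the nut turned about 1.4 rad further than its measured travel accounts for.

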